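# Tip the drop-in mixing board out of a pastel box and lay it on the sketch pad

### The arm

A 7-joint arm with a two-finger parallel gripper is mounted at the origin on a cart in front of the work surface, level with it; the furniture and walls round the work are solid. World frame = base frame: x ahead of the robot, y to its left, z up, the work surface at z = 0. Lengths are in m, angles in rad, forces in N, time in s.
With the tool pointing down it reaches from about 0.4 to 0.85 m from the base axis. Payload 10.4 kg.
Tool frame: the origin (TCP) lies between the finger pads; the fingertips stand 11 mm ahead of it and the grasp point (between the pads) lies 8 mm behind it; z points along the fingers, y is the direction in which the jaws open and shut (so a half turn about z gives the same grasp; the last joint's range is limited). The gripper opens to 87 mm and grips with 3 to 60 N. Pads are 19 mm wide; open, the fingers measure 117 mm over their backs; the gripper's body (75 mm by 190 mm) begins 51 mm behind the grasp point.
Start: joints at [-1.372, 0.332, -0.065, 1.46, 0.022, 1.35, -0.088], TCP at [0.137, 0.61, 0.234] pointing down, gripper open.
Joint ranges: [-2.6, 2.6], [-0.5, 2.12], [-1.47, 1.34], [0.16, 2.42], [-1.27, 4.41], [0.06, 2.06], [-2.6, 2.6]. Speed limits (rad/s): [2.22, 2.22, 2.79, 2.79, 3.14, 3.14, 3.14].

### API

Orientations are given as a unit quaternion [x, y, z, w].
In Python, from bench import r, eyes gives the robot as it stands.
- The arm moves only by the shell command python3 -m inch 'ROWS' [FORCE]. ROWS is a JSON object of lists of equal length, an entry for each row: "translation": the shift along the world's x, y, z scaled (see below), a list of three; "rot": the turn, a rotation vector about the world's x, y, z scaled (see below), a list of three; "jaw": the finger opening in mm, from 0 to 87. In form: {"translation": [[tx, ty, tz], ...], "rot": [[ax, ay, az], ...], "jaw": [jaw, ...]}. A call has 1 to 20 rows; each row is the pose to reach, as a shift and turn from the pose measured when the call began; what a row does not reach only later rows make up. The controller multiplies each number of a shift by 100 mm and each number of a turn by 60 degrees. A row lasts 1/10 s, in which the tool goes at most 50 mm and 8.59 degrees, less where a joint would pass 70% of its speed; a pose out of reach is approached as far as the arm can. A call with a number of a shift or a turn outside -1 to 1 is refused whole. A call with a gripper value outside its range is refused whole. The fingers move at their own pace and stop on an object; FORCE is the grip in N (left out, the last holds). Time passes only in rows, so rows that repeat a pose let the fingers close. It gives the time, the measured TCP pose, the force and the opening at its end, in the units of the state.
- r.read_state(): the state, without advancing time (a new reading comes with each control period).
- eyes.camera(name): name is "side" or "top" or "wrist"; returns the picture (400x640x3 uint8, blue, green, red); there is no depth.
- eyes.calibration(name): a dict with "fx", "fy", "cx", "cy" (pixels), "distortion" ([k1, k2, p1, p2, k3] as OpenCV has them; the pictures are not rectified), "R" (3x3) and "t" (3): a world point X has camera coordinates R X + t; the wrist camera has in their place "hand_eye" (4x4, takes a point from camera to tool coordinates, whose origin is the TCP and whose axes are the flange's). Camera axes: x right, y down, z forward; pixel columns grow to the right and rows downward; lengths in m; the calibration is good to about 2 mm. A picture is of the moment at which its call begins: read the wrist's pose just before it. calibration takes no time and is no camera call.
- r.close_job(): hands the job in, once; it reports no verdict.
The state is a dict: "time": time; "joint_positions": joint angles; "joint_vel": joint speeds; "joint_torque": joint torques, N m; "ee_pos": TCP position; "eef_rot": TCP orientation; "ft_force": force on the tool from outside, world axes, zero at the start; "torque": the same for the moment, N m; "width": finger opening in m.
Only numpy, scipy, OpenCV 4.12 (cv2) and the standard library are available. Lean on these libraries where they do the work, as an engineer would, in place of code of your own. Each camera call takes 0.05 s, during which the arm holds its last target. There are 200 camera calls.

### The job

I need the pastels under the mixing board that lies sunk in the small wooden box. There is no getting hold of its sides, so press its end at the thumb notch down into the empty well until the other end tips up and it stays leaning there by itself, then take it by its raised end and lay it down level and gently, painted side up, lengthwise in the middle of the sketch pad. Do not shove the box or the pad about, and leave the other things alone.

Things in the scene. Friction and masses are not known exactly. Their poses are not given: they have to be found in the camera images.
- pastel_box: Open wooden box, 170 x 82 x 60 mm high, 0.95 kg, loose on the desk. Origin: centre of its underside; x along its length, z up. Walls 8 mm. Its -x end wall, the nearer one, has a thumb notch 34 mm wide, cut down to 44 mm above the desk. A mixing board lies sunk in the box on a divider and on a ledge at the +x end; the pastels are under it, beyond the divider. Waxed and slippery inside.
- well (a point): Centre of the floor of the empty well behind the notched end wall: 72 mm along the box (box x from -77 to -5 mm), 66 mm wide, floor 6 mm above the desk. Axes as the box's.
- divider_edge (a point): Top edge of the divider on the side of the well, in the middle of the box's width, 52 mm above the desk: the board tips over this edge. Its middle lies 10 mm beyond it, so a light press over the well tips it. Axes as the box's.
- board_center (a point): Centre (half-way up) of the wooden mixing board, 140 x 62 x 6 mm, 50 to 100 g, dabs of dry paint on its top. x along its length, away from the notch; z out of its painted face. At first flat, its top 2 mm below the box's rim, 2 mm of play at each side and 12 mm at the notch end.
- board_press_end (a point): Middle of the board's end face at the notch, the end to press (70 mm from board_center along the board's -x). Pressed down, the board also slides towards the notch. Let go too early it falls back flat; once its middle has slid past the divider edge, its low end on the well's floor by the end wall, it stays leaning by itself.
- board_far_end (a point): Middle of the board's other end face, the one that rises (70 mm from board_center along the board's +x). With the board leaning by itself, at about 34 degrees, this end stands about 25 mm above the box's rim and its sides can be grasped there.
- pad_top (a point): Centre of the top face of the sketch pad, a flat pad with a green picture on its cover, 150 x 200 x 9 mm, about 0.45 kg, loose on the desk; y is along its 200 mm side, z up.
- sketch_pad: The same sketch pad; origin at the centre of its underside.
- medium_bottle: Small bottle with a white cap, 47 mm across and 95 mm high, standing behind the work; origin at the centre of its underside. Leave alone.
- flat_tin: Small closed grey tin lying flat, 65 x 96 x 19 mm, y along its length; origin at the centre of its underside. Leave alone.
- glasses_case: Black hard case, 34 x 85 x 20 mm, lying near the front edge of the desk; origin at the centre of its underside, y along its length. Leave alone.
- board: The mixing board; origin at the centre of its underside, axes as for board_center.
Not all that is in view belongs to the job. Of the things that look like the board, the larger one is meant.

How it is judged:
On the way, in this order (a step that is already met when the one before it is completed fails the run):
1. the board has been tipped: its notch end is down in the well, the other end stands above the rim, and the fingers have let go of it (z of board_press_end in the frame of pastel_box below 0.022 m and z of board_far_end in the frame of pastel_box above 0.07 m and contact force between each of the arm, the fingers and board below 0.05 N), for 0.3 s.
2. the board is held in the fingers, lifted out of the box and levelled before it touches the pad (contact force between the fingers and board above 0.5 N and contact force between board and pastel_box below 0.01 N and contact force between board and sketch_pad below 0.01 N and angle between board's own z axis and vertical below 0.17 rad), for 0.1 s.
At the end, for the whole second after the job is handed in: The board lies flat (within 3 degrees), painted side up and at rest on the sketch pad, its middle within 25 mm of the pad's middle and its length within 15 degrees of the pad's long side; the box and the pad stand within 40 mm of where they were (angle between board's own z axis and vertical below 0.06 rad and z of board_center in the frame of pad_top between 0 and 0.007 m and horizontal distance between board_center and pad_top below 0.025 m and angle between the x axis of board and the y axis of sketch_pad, either way round below 0.26 rad and linear speed of board below 0.02 m/s and distance of each of pastel_box, sketch_pad from where it was at the start of the episode below 0.04 m and angle between pastel_box's own z axis and vertical below 0.05 rad); the robot touches nothing.
It fails at once if the bottle, the flat tin or the glasses case is pushed more than 2 cm (distance of any of medium_bottle, flat_tin, glasses_case from where it was at the start of the episode above 0.02 m).
It fails at once if the board is put down on the pad on an edge, tilted more than 12 degrees (contact force between board and sketch_pad above 0.3 N and angle between board's own z axis and vertical above 0.21 rad).
It fails at once if the board is pressed on the pad with more than 30 N (contact force between board and sketch_pad above 30 N).
It fails at once if the box is shoved more than 4 cm or tipped (distance of pastel_box from where it was at the start of the episode above 0.04 m or angle between pastel_box's own z axis and vertical above 0.2 rad).
It fails at once if the pad is shoved more than 4 cm (distance of sketch_pad from where it was at the start of the episode above 0.04 m).
It also fails if it takes over 45 s, if anything falls off the work surface, if the arm or the gripper's body presses on something with over 40 N, if the wrist force passes 120 N, or if a joint passes its speed limit or range.

## Working session

There is one attempt and no reset: what is moved stays moved. The work goes in short steps, Python scripts to look and compute and a shell command to move; the robot and the scene stay as the last step left them, time stands still between calls to the robot, and variables do not carry over. Pictures are saved under pics/ and viewed, about 8 in all and at most 12, crops included, and the job is handed in when it is done.

```bash
mkdir -p pics; ls
python3 - <<'E'
from bench import r,eyes
import cv2
for n in("top","side"):
    cv2.imwrite(f"pics/{n}0.png",eyes.camera(n)); c=eyes.calibration(n); print(n,c)
s=r.read_state();print(s)
E
```

```text
pics
top {'fx': 503.39637428007734, 'fy': 503.39637428007734, 'cx': 318.0080460517682, 'cy': 203.37877431363958, 'distortion': array([-0.04713238,  0.        ,  0.        ,  0.        ,  0.        ]), 'R': array([[ 5.89775062e-06, -9.99890062e-01, -1.48278262e-02],
       [-9.90246677e-01,  2.06005069e-03, -1.39309998e-01],
       [ 1.39325228e-01,  1.46840273e-02, -9.90137799e-01]]), 't': array([0.12842733, 0.54281009, 1.10173426])}
side {'fx': 493.98578946153606, 'fy': 493.98578946153606, 'cx': 317.9269619025753, 'cy': 191.6835927535893, 'distortion': array([-0.14496817,  0.        ,  0.        ,  0.        ,  0.        ]), 'R': array([[ 0.8922006 , -0.45162803, -0.00319511],
       [-0.22058788, -0.42958089, -0.87567188],
       [ 0.39410541,  0.78197978, -0.482896  ]]), 't': array([-0.43980393,  0.22284894,  0.77660513])}
{'time': 0.1, 'joint_positions': array([-1.37158249,  0.33281306, -0.06469978,  1.46083846,  0.02160799,
        1.34992135, -0.08853286]), 'joint_vel': array([ 0.0020544 , -0.00125993, -0.00027852, -0.00349146,  0.00030526,
        0.00039801, -0.00025121]), 'joint_torque': array([ 1.64416335e-03, -6.24542642e+01,  2.47579190e-02, -3.90708911e+01,
       -6.13744673e-02,  3.65411409e-02,  4.23989206e-05]), 'ee_pos': array([0.13743228, 0.60936212, 0.23283977]), 'eef_rot': array([ 1.10685878e-01,  9.93855233e-01, -6.41115759e-04, -3.81398685e-05]), 'ft_force': array([-0.03610615,  0.31534165, -0.15203588]), 'torque': array([ 0.0062665, -0.0064555,  0.0019423]), 'width': 0.08716284133111896}
```

View pics/top0.png

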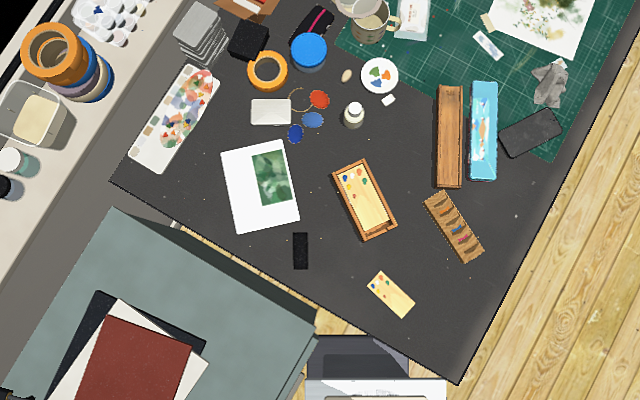

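View pics/side0.png

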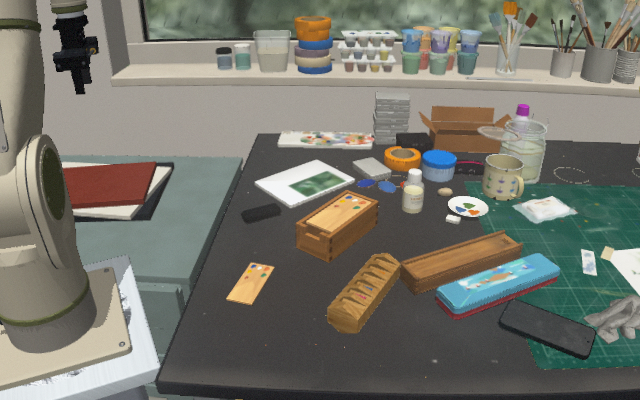

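Candidates for the board: the one sunk in the box (top ~365,197), a small loose board on the desk (390,294), and the white palette (173,118). I choose the one in the box; a close crop checks it.

Run:
```python
import cv2
i=cv2.imread("pics/top0.png")
a=cv2.resize(i[150:250,320:410],None,fx=5,fy=5,interpolation=cv2.INTER_CUBIC)
b=cv2.resize(i[135:240,215:305],None,fx=4,fy=4,interpolation=cv2.INTER_CUBIC)
b=cv2.copyMakeBorder(b,0,500-b.shape[0],0,0,0) if b.shape[0]<500 else b
import numpy as np
cv2.imwrite("pics/crop0.png",np.hstack([a[:500],np.zeros((500,0,3),np.uint8),b[:500,:350]]))
```

```text
(no output)
```

View pics/crop0.png

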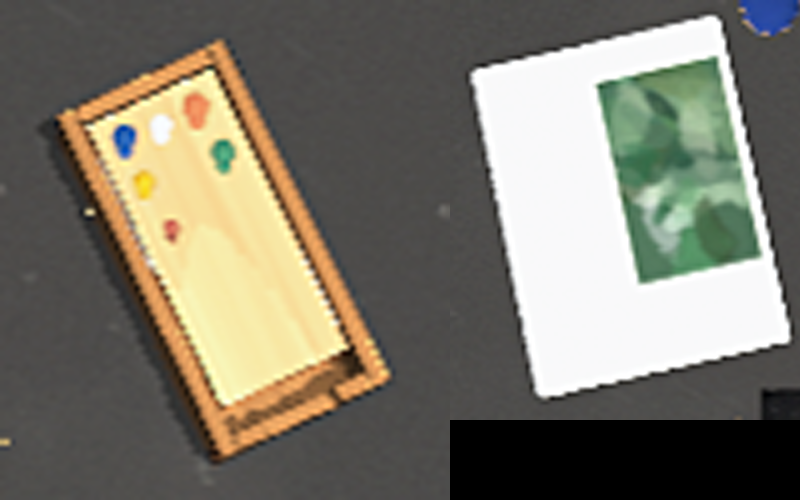

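The crop confirms it: box with the sunk board and a notch gap at the lower right end. Rim corners (in the crop) are about (60,117), (222,42), (388,378), (217,460); pad corners (473,72), (717,16), (790,340), (541,398).

```bash
cat > h.py <<'E'
import numpy as np, cv2
from bench import r,eyes
def ray(c,uv):
    K=np.array([[c['fx'],0,c['cx']],[0,c['fy'],c['cy']],[0,0,1]])
    p=cv2.undistortPoints(np.float64(uv).reshape(-1,1,2),K,c['distortion']).reshape(-1,2)
    return np.c_[p,np.ones(len(p))]
def onplane(name,uv,z):
    c=eyes.calibration(name);d=ray(c,uv)@c['R'];o=-c['R'].T@c['t']
    return o+d*((z-o[2])/d[:,2])[:,None]
E
python3 - <<'E'
from h import *
from scipy.spatial.transform import Rotation as R
b=np.array([(60,117),(222,42),(388,378),(217,460)])/5+[320,150]
p=(np.array([(473,72),(717,16),(790,340),(541,398)])-[450,0])/4+[215,135]
B=onplane("top",b,.06);P=onplane("top",p,.009)
print(B.round(4),P.round(4))
far=(B[0]+B[1])/2;near=(B[2]+B[3])/2;d=far-near
print("box",B.mean(0),np.linalg.norm(d),np.degrees(np.arctan2(d[1],d[0])),"width",np.linalg.norm(B[0]-B[1]))
e=d/np.linalg.norm(d);c=B.mean(0)
print("board press end",c-e*.065,"center",c+e*.005,e)
d=(P[0]+P[1]-P[2]-P[3])/2
print("pad",P.mean(0),np.linalg.norm(d),np.degrees(np.arctan2(d[1],d[0])))
s=r.read_state();print(R.from_quat(s['eef_rot']).as_matrix().round(3))
q=onplane("top",[(294,233),(308,269)],.02);print("case",q)
print(eyes.calibration("wrist"))
E
```

```text
[[ 0.6078  0.0962  0.06  ]
 [ 0.642   0.0231  0.06  ]
 [ 0.4901 -0.0482  0.06  ]
 [ 0.454   0.0277  0.06  ]] [[0.6683 0.359  0.009 ]
 [0.7017 0.2144 0.009 ]
 [0.5084 0.17   0.009 ]
 [0.4748 0.3141 0.009 ]]
box [0.54847249 0.02472121 0.06      ] 0.16805377840214106 24.56650884213859 width 0.08066142999393623
board press end [ 0.48935633 -0.00230249  0.06      ] center [0.55301988 0.02679995 0.06      ] [0.90947928 0.41574924 0.        ]
pad [0.58827797 0.26438209 0.009     ] 0.19848229901582043 12.992974063741052
[[-0.975  0.22  -0.   ]
 [ 0.22   0.975 -0.001]
 [-0.    -0.001 -1.   ]]
case [[0.47730292 0.18306794 0.02      ]
 [0.39556043 0.15081793 0.02      ]]
{'fx': 289.3693578326627, 'fy': 289.3693578326627, 'cx': 318.98385292949047, 'cy': 196.61456827218487, 'distortion': array([0.00668164, 0.        , 0.        , 0.        , 0.        ]), 'hand_eye': array([[-6.79527296e-04, -9.61314586e-01, -2.75452001e-01,
         7.59459894e-02],
       [ 9.99999608e-01, -4.96979391e-04, -7.32517794e-04,
        -7.97036778e-04],
       [ 5.67286072e-04, -2.75452391e-01,  9.61314547e-01,
        -1.51983558e-01],
       [ 0.00000000e+00,  0.00000000e+00,  0.00000000e+00,
         1.00000000e+00]])}
```

```bash
A='{"translation":[[0.45,-0.3,0],[0.9,-0.6,0],[0.9,-0.6,0]],"rot":[[0,0,0.04],[0,0,0.078],[0,0,0.078]],"jaw":[0,0,0]}'; 
python3 -m inch '{"translation":[[0.45,-0.3,0],[0.9,-0.6,0],[0.9,-0.6,0]],"rot":[[0,0,0.04],[0,0,0.078],[0,0,0.078]],"jaw":[0,0,0]}' 30
python3 -m inch '{"translation":[[0.45,-0.3,0],[0.9,-0.6,0],[0.9,-0.6,0]],"rot":[[0,0,0.04],[0,0,0.078],[0,0,0.078]],"jaw":[0,0,0]}'
python3 -m inch '{"translation":[[0.45,-0.3,0],[0.9,-0.6,0],[0.9,-0.6,0]],"rot":[[0,0,0.04],[0,0,0.078],[0,0,0.078]],"jaw":[0,0,0]}'
python3 -m inch '{"translation":[[0.1,-0.45,0],[0.18,-0.86,0],[0.18,-0.86,0]],"rot":[[0,0,0.04],[0,0,0.078],[0,0,0.078]],"jaw":[0,0,0]}'
python3 -m inch '{"translation":[[0.1,-0.45,0],[0.18,-0.86,0],[0.18,-0.86,0]],"rot":[[0,0,0.04],[0,0,0.078],[0,0,0.078]],"jaw":[0,0,0]}'
```

```text
time: 0.4
ee_pos: [0.2341, 0.5455, 0.2327]
eef_rot: [0.074, 0.997, -0.002, 0.001]
ft_force: [0.9, 0.7, 0.5]
width: 0.0708
time: 0.7
ee_pos: [0.3293, 0.4815, 0.2325]
eef_rot: [0.036, 0.999, -0.002, 0.002]
ft_force: [-0.2, -0.1, -0.3]
width: 0.0474
time: 1.0
ee_pos: [0.4242, 0.417, 0.2324]
eef_rot: [-0.002, 1.0, -0.003, 0.003]
ft_force: [0.5, -0.5, -0.5]
width: 0.0228
time: 1.3
ee_pos: [0.4447, 0.3248, 0.2325]
eef_rot: [-0.039, 0.999, -0.004, 0.004]
ft_force: [-0.1, -0.8, 0.9]
width: 0.0029
time: 1.6
ee_pos: [0.4645, 0.2329, 0.2327]
eef_rot: [-0.076, 0.997, -0.005, 0.004]
ft_force: [0.3, 0.4, 0.8]
width: 0.0004
```

```bash
python3 -m inch '{"translation":[[0.05,-0.4,0],[0.1,-0.77,0],[0.1,-0.77,0]],"rot":[[0,0,0.045],[0,0,0.088],[0,0,0.088]],"jaw":[0,0,0]}'
python3 -m inch '{"translation":[[0.05,-0.4,0],[0.1,-0.77,0],[0.1,-0.77,0]],"rot":[[0,0,0.045],[0,0,0.088],[0,0,0.088]],"jaw":[0,0,0]}'
python3 -m inch '{"translation":[[0.04,-0.3,0],[0.08,-0.65,0],[0.08,-0.65,0],[0.08,-0.65,0]],"rot":[[0,0,0.045],[0,0,0.085],[0,0,0.085],[0,0,0.085]],"jaw":[0,0,0,0]}'
python3 - <<'E'
from h import *
s=r.read_state();print(s['ee_pos'],s['eef_rot'],s['joint_positions'].round(2))
cv2.imwrite("pics/w1.png",eyes.camera("wrist"))
E
```

```text
time: 1.9
ee_pos: [0.4754, 0.1512, 0.2329]
eef_rot: [-0.119, 0.993, -0.005, 0.005]
ft_force: [-1.1, -0.3, 0.5]
width: 0.0005
time: 2.2
ee_pos: [0.4859, 0.0701, 0.2331]
eef_rot: [-0.161, 0.987, -0.005, 0.005]
ft_force: [0.3, -0.3, 0.6]
width: 0.0004
time: 2.6
ee_pos: [0.494, 0.0062, 0.233]
eef_rot: [-0.204, 0.979, -0.005, 0.005]
ft_force: [0.4, 0.3, -0.6]
width: 0.0005
[0.49398634 0.00619275 0.23303058] [-0.20443818  0.9788534  -0.00492458  0.00517707] [-0.5   0.02  0.4   1.83  0.    1.28  1.88]
```

View pics/w1.png

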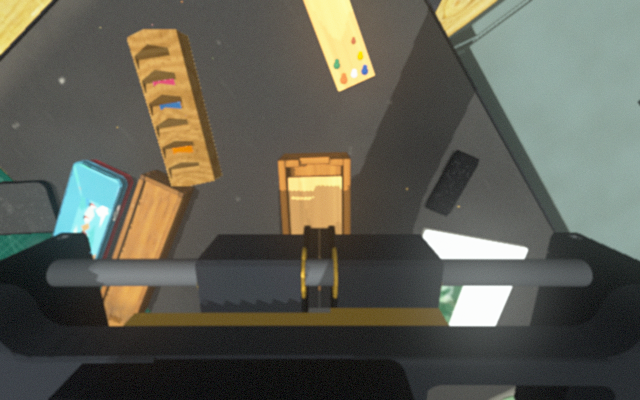

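The wrist view shows the notch end of the box: outer rim corners near (278,155) and (350,155), board end edge near (289..342,178).

```bash
cat >> h.py <<'E'
from scipy.spatial.transform import Rotation as R
def wplane(s,uv,z):
    c=eyes.calibration("wrist");H=c['hand_eye'];d=ray(c,uv)@H[:3,:3].T
    M=R.from_quat(s['eef_rot']).as_matrix();d=d@M.T;o=s['ee_pos']+M@H[:3,3]
    return o+d*((z-o[2])/d[:,2])[:,None]
c0=np.array([.5485,.0247,0]);yaw=np.radians(24.57);e=np.array([np.cos(yaw),np.sin(yaw),0]);n=np.array([-e[1],e[0],0])
def box(p): p=np.atleast_2d(p)-c0; return np.c_[p@e,p@n,p[:,2]]
E
python3 - <<'E'
from h import *
s=r.read_state()
for z,uv in((.06,[(278,155),(350,155)]),(.058,[(289,178),(342,178)])): print(box(wplane(s,uv,z)).round(4))
print(box(s['ee_pos']),R.from_quat(s['eef_rot']).as_matrix().round(3))
E
python3 - <<'E'
import cv2
i=cv2.imread("pics/w1.png")[140:240,260:370];cv2.imwrite("pics/w1c.png",cv2.resize(i,None,fx=6,fy=6,interpolation=cv2.INTER_CUBIC))
E
```

```text
[[-0.0882 -0.0416  0.06  ]
 [-0.0871  0.0391  0.06  ]]
[[-0.0612 -0.0307  0.058 ]
 [-0.0604  0.0304  0.058 ]]
[[-0.05700757  0.00652287  0.23298374]] [[-0.916 -0.402  0.012]
 [-0.402  0.916 -0.008]
 [-0.008 -0.012 -1.   ]]
```

View pics/w1c.png

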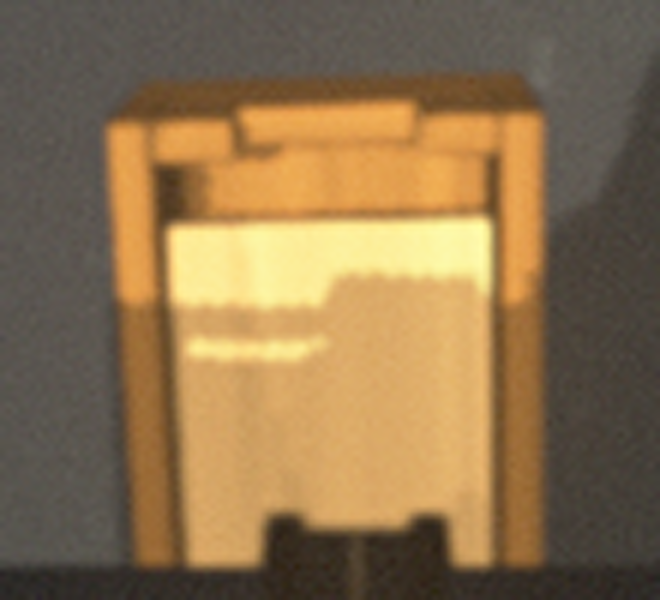

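```bash
python3 -m inch '{"translation":[[0.02,-0.07,-0.4],[0.02,-0.07,-0.8],[0.02,-0.07,-0.9]],"rot":[[0.008,0.012,0.014],[0.008,0.012,0.014],[0.008,0.012,0.014]],"jaw":[0,0,0]}'
python3 -m inch '{"translation":[[0,0,-0.3],[0,0,-0.6],[0,0,-0.6],[0,0,-0.6]],"rot":[[0,0,0],[0,0,0],[0,0,0],[0,0,0]],"jaw":[0,0,0,0]}'
python3 -c "
from h import *
print(box(r.read_state()['ee_pos']),r.read_state()['ft_force'])"
```

```text
time: 2.95
ee_pos: [0.4936, 0.0016, 0.1393]
eef_rot: [-0.213, 0.977, 0.001, -0.003]
ft_force: [-0.9, 0.8, 0.8]
width: 0.0002
time: 3.35
ee_pos: [0.4941, 0.0024, 0.0805]
eef_rot: [-0.214, 0.977, 0.001, -0.003]
ft_force: [-0.4, 0.5, 0.0]
width: 0.0005
[[-0.05871794  0.00230218  0.08051904]] [-0.3696404   0.49103356  0.00261603]
```

```bash
python3 -m inch '{"translation":[[0.01,-0.02,-0.05],[0.01,-0.02,-0.1],[0.01,-0.02,-0.15],[0.01,-0.02,-0.2],[0.01,-0.02,-0.25],[0.01,-0.02,-0.25]],"rot":[[0,0,0],[0,0,0],[0,0,0],[0,0,0],[0,0,0],[0,0,0]],"jaw":[0,0,0,0,0,0]}'
python3 - <<'E'
from h import *
print(box(r.read_state()['ee_pos']),r.read_state()['ft_force'])
i=eyes.camera("side")[150:270,270:410];cv2.imwrite("pics/s2.png",cv2.resize(i,None,fx=4,fy=4,interpolation=cv2.INTER_CUBIC))
E
```

```text
time: 3.95
ee_pos: [0.4946, 0.0003, 0.0548]
eef_rot: [-0.214, 0.977, 0.001, -0.004]
ft_force: [-0.6, 0.1, 0.3]
width: 0.0004
[[-0.05914785  0.00022273  0.05476395]] [-0.56753441  0.12665973  0.29461268]
```

View pics/s2.png

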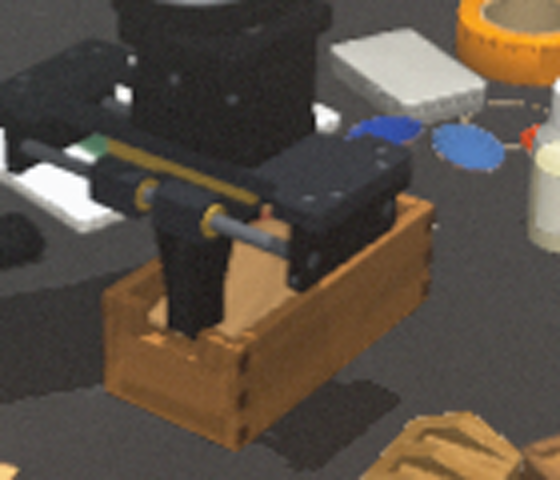

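The side view shows the finger in the notch end and the board starting to tip, the box in place. I continue down while sliding towards the notch.

```bash
python3 -m inch '{"translation":[[0,0,-0.04],[-0.01,-0.005,-0.08],[-0.02,-0.01,-0.11],[-0.04,-0.02,-0.13],[-0.055,-0.025,-0.15],[-0.055,-0.025,-0.15]],"rot":[[0,0,0],[0,0,0],[0,0,0],[0,0,0],[0,0,0],[0,0,0]],"jaw":[0,0,0,0,0,0]}'
python3 - <<'E'
from h import *
print(box(r.read_state()['ee_pos']),r.read_state()['ft_force'])
i=eyes.camera("side")[150:270,270:410];t=eyes.camera("top")[150:250,320:410]
a=cv2.resize(i,(466,400),interpolation=cv2.INTER_CUBIC);b=cv2.resize(t,(330,400))
cv2.imwrite("pics/s3.png",np.hstack([a,b]))
E
```

```text
time: 4.6
ee_pos: [0.4908, -0.0017, 0.0407]
eef_rot: [-0.214, 0.977, 0.001, -0.002]
ft_force: [5.0, 1.5, -0.6]
width: 0.0006
[[-6.34930736e-02 -1.61050055e-05  4.06871385e-02]] [ 4.9978715   1.4575805  -0.60730337]
```

View pics/s3.png

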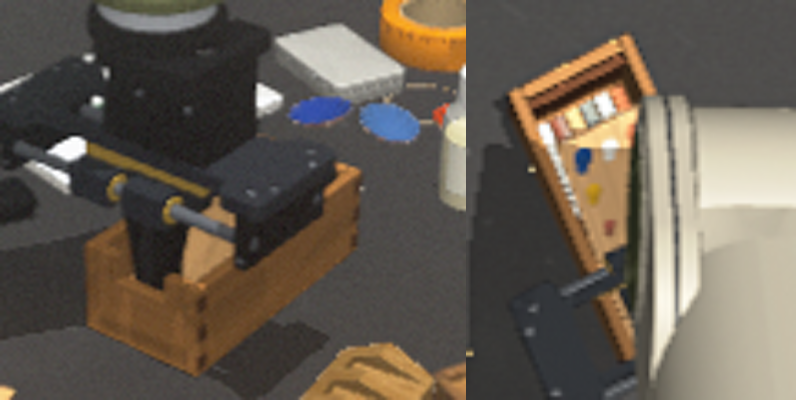

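The board is tipped further and has slid well towards the notch (pastels visible). The 5 N along the box suggests the finger touches the end wall, so I back off 2 mm and press further down.

```bash
python3 -m inch '{"translation":[[0.03,0.014,0],[0.03,0.014,-0.02],[0.03,0.014,-0.04],[0.03,0.014,-0.04]],"rot":[[0,0,0],[0,0,0],[0,0,0],[0,0,0]],"jaw":[0,0,0,0]}'
python3 -c "
from h import *
print(box(r.read_state()['ee_pos']))"
python3 -m inch '{"translation":[[0,0,-0.02],[0,0,-0.04],[0,0,-0.04]],"rot":[[0,0,0],[0,0,0],[0,0,0]],"jaw":[0,0,0]}'
```

```text
time: 5.1
ee_pos: [0.4943, -0.0002, 0.0378]
eef_rot: [-0.214, 0.977, 0.001, -0.001]
ft_force: [-5.0, 0.6, 17.9]
width: 0.0007
[[-5.96200578e-02 -8.21246911e-05  3.77876955e-02]]
time: 5.4
ee_pos: [0.4949, -0.0001, 0.0369]
eef_rot: [-0.213, 0.977, 0.002, -0.001]
ft_force: [-19.9, 0.3, 51.8]
width: -0.0001
```

```bash
python3 -m inch '{"translation":[[0,0,0.03],[0,0,0.06],[0,0,0.12],[0,0,0.3],[0,0,0.6],[0,0,0.9],[0,0,0.9]],"rot":[[0,0,0],[0,0,0],[0,0,0],[0,0,0],[0,0,0],[0,0,0],[0,0,0]],"jaw":[0,0,0,0,0,0,0]}'
python3 - <<'E'
from h import *
s=r.read_state();print(box(s['ee_pos']),s['eef_rot'])
i=eyes.camera("side")[150:270,270:410];t=eyes.camera("wrist")
a=cv2.resize(i,(466,400),interpolation=cv2.INTER_CUBIC);b=cv2.resize(t[100:240,240:400],(334,292))
cv2.imwrite("pics/w4.png",t)
cv2.imwrite("pics/s4.png",np.hstack([a,cv2.copyMakeBorder(b,0,108,0,0,0)]))
E
```

```text
time: 6.1
ee_pos: [0.4968, -0.0, 0.1303]
eef_rot: [-0.213, 0.977, 0.002, 0.002]
ft_force: [1.3, -0.4, -0.9]
width: 0.0001
[[-0.05729411 -0.00099746  0.13027896]] [-0.21327667  0.97698891  0.00183883  0.00153409]
```

View pics/s4.png

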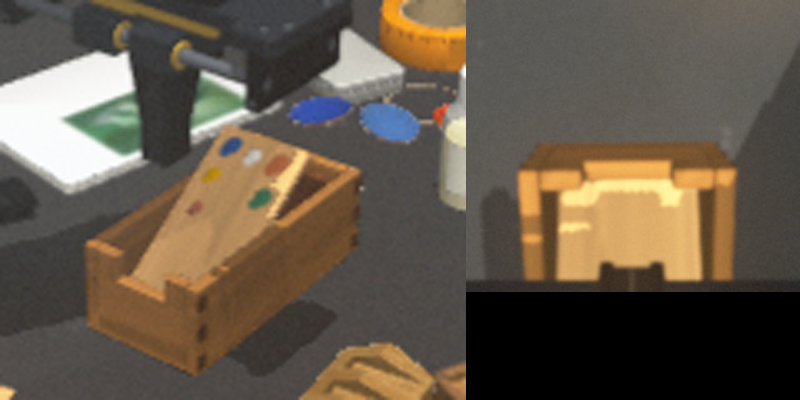

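The board leans by itself; in side pixels its far top corners are about (335.8,187.8) and (362.5,195.6). I check these against the expected geometry.

```bash
cat >> h.py <<'E'
def proj(name,P):
    c=eyes.calibration(name);K=np.array([[c['fx'],0,c['cx']],[0,c['fy'],c['cy']],[0,0,1]])
    return cv2.projectPoints(np.float64(P).reshape(-1,3),cv2.Rodrigues(c['R'])[0],c['t'],K,c['distortion'])[0].reshape(-1,2)
def unbox(b): b=np.atleast_2d(b); return c0+b[:,:1]*e+b[:,1:2]*n+np.c_[np.zeros((len(b),2)),b[:,2]]
E
python3 - <<'E'
from h import *
P=[(.0357,.031,.089),(.0357,-.031,.089),(-.085,.041,.06),(-.085,-.041,.06),(.085,-.041,.06)]
q=(proj("side",unbox(P))-[270,150])*3.33
print(q.round(0)); print("seen (219,126),(308,152),(86,242),(203,287)?,(360,175)")
c=.0357;t=np.radians(34)
# solve depth: far corners on a common height z
for z in(.085,.089,.093): print(z,box(onplane("side",[(335.8,187.8),(362.5,195.6)],z)).round(4))
E
```

```text
[[218. 123.]
 [302. 154.]
 [ 78. 241.]
 [191. 290.]
 [358. 169.]]
seen (219,126),(308,152),(86,242),(203,287)?,(360,175)
0.085 [[ 0.0393  0.0331  0.085 ]
 [ 0.0461 -0.0285  0.085 ]]
0.089 [[ 0.0333  0.0287  0.089 ]
 [ 0.0401 -0.0323  0.089 ]]
0.093 [[ 0.0274  0.0243  0.093 ]
 [ 0.0341 -0.0362  0.093 ]]
```

```bash
python3 -m inch '{"translation":[[0.09,0.04,0],[0.19,0.09,0],[0.28,0.13,0],[0.37,0.17,0],[0.37,0.17,0],[0.37,0.17,0],[0.37,0.17,0],[0.37,0.17,0],[0.37,0.17,0],[0.37,0.17,0]],"rot":[[0.05,-0.11,0],[0.1,-0.22,0],[0.15,-0.33,0],[0.2,-0.44,0],[0.236,-0.515,0],[0.236,-0.515,0],[0.236,-0.515,0],[0.236,-0.515,0],[0.236,-0.515,0],[0.236,-0.515,0]],"jaw":[87,87,87,87,87,87,87,87,87,87]}'
python3 -m inch '{"translation":[[0,0,0],[0,0,0]],"rot":[[0,0,0],[0,0,0]],"jaw":[87,87]}'
python3 - <<'E'
from h import *
s=r.read_state();M=R.from_quat(s['eef_rot']).as_matrix();B=np.c_[e,n,[0,0,1]].T
print(box(s['ee_pos']),(B@M).round(3),s['joint_positions'].round(2))
E
```

```text
time: 7.2
ee_pos: [0.5324, 0.0172, 0.1272]
eef_rot: [-0.205, 0.934, 0.064, 0.285]
ft_force: [-0.4, -1.0, -0.2]
width: 0.0719
time: 7.4
ee_pos: [0.5325, 0.0173, 0.1273]
eef_rot: [-0.205, 0.934, 0.064, 0.285]
ft_force: [-0.0, 1.0, 0.1]
width: 0.0847
[[-1.75652269e-02 -5.59701227e-05  1.27274437e-01]] [[-0.83  -0.004  0.558]
 [-0.002  1.     0.005]
 [-0.558  0.003 -0.83 ]] [-0.46 -0.1   0.49  2.3  -0.52  0.45  2.46]
```

```bash
python3 -m inch '{"translation":[[0.08,0.034,-0.12],[0.16,0.067,-0.235],[0.24,0.1,-0.35],[0.32,0.135,-0.47],[0.32,0.135,-0.47]],"rot":[[0,0,0],[0,0,0],[0,0,0],[0,0,0],[0,0,0]],"jaw":[87,87,87,87,87]}'
python3 - <<'E'
from h import *
s=r.read_state();print(box(s['ee_pos']),s['joint_positions'].round(2))
i=eyes.camera("side")[140:260,270:410];t=eyes.camera("wrist")[100:300,160:480]
a=cv2.resize(i,(466,400),interpolation=cv2.INTER_CUBIC);b=cv2.resize(t,(334,209))
cv2.imwrite("pics/s5.png",np.hstack([a,cv2.copyMakeBorder(b,0,191,0,0,0)]))
E
```

```text
time: 7.9
ee_pos: [0.556, 0.0243, 0.0935]
eef_rot: [-0.211, 0.935, 0.051, 0.28]
ft_force: [0.9, -1.4, -0.7]
width: 0.0867
[[ 0.00663978 -0.00346115  0.09346181]] [-0.17  0.04  0.18  2.27 -0.67  0.37  2.59]
```

View pics/s5.png

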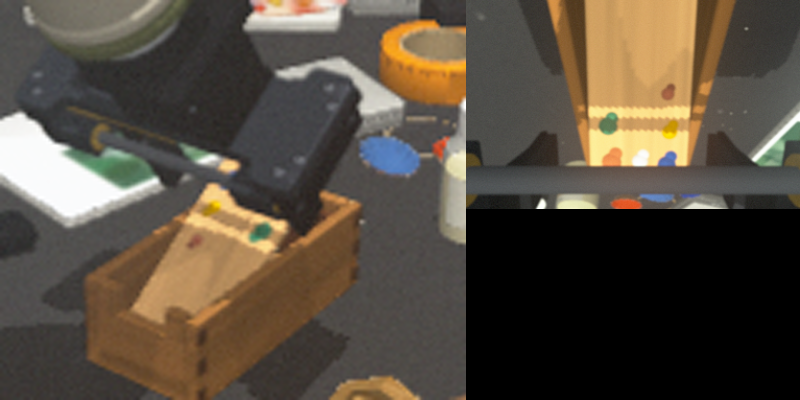

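The board stands well between the fingers but joint 7 is at 2.59 of 2.6, so the arm can't finish this pose. I back off and make the half turn about the tool axis (same grasp, joint 7 near the middle).

```bash
python3 -m inch '{"translation":[[0,0,0.15],[0,0,0.3],[0,0,0.5],[0,0,0.7],[0,0,0.7]],"rot":[[0,0,0],[0,0,0],[0,0,0],[0,0,0],[0,0,0]],"jaw":[87,87,87,87,87]}'
python3 -m inch '{"translation":[[0,0,0],[0,0,0],[0,0,0],[0,0,0],[0,0,0],[0,0,0],[0,0,0],[0,0,0]],"rot":[[0.508,0.232,-0.83],[0.508,0.232,-0.83],[0.508,0.232,-0.83],[0.508,0.232,-0.83],[0.508,0.232,-0.83],[0.508,0.232,-0.83],[0.508,0.232,-0.83],[0.508,0.232,-0.83]],"jaw":[87,87,87,87,87,87,87,87]}'
cat > st.py <<'E'
from h import *
s=r.read_state();M=R.from_quat(s['eef_rot']).as_matrix();B=np.c_[e,n,[0,0,1]].T
print(box(s['ee_pos']).round(4),s['ee_pos'].round(4),s['ft_force'].round(1));print((B@M).round(3),s['joint_positions'].round(2))
E
python3 st.py
```

```text
time: 8.5
ee_pos: [0.5571, 0.0208, 0.1664]
eef_rot: [-0.208, 0.935, 0.051, 0.282]
ft_force: [1.1, 0.7, 0.4]
width: 0.0869
time: 9.3
ee_pos: [0.5568, 0.0207, 0.1658]
eef_rot: [0.287, 0.916, 0.188, 0.209]
ft_force: [0.7, -0.1, -0.5]
width: 0.0871
[[ 0.0059 -0.0071  0.1658]] [0.5568 0.0207 0.1658] [ 0.7 -0.1 -0.5]
[[-0.428  0.724  0.54 ]
 [ 0.861  0.509  0.   ]
 [-0.275  0.465 -0.841]] [-0.1  -0.07  0.12  2.18 -0.45  0.55  1.32]
```

```bash
python3 -m inch '{"translation":[[0,0,0],[0,0,0],[0,0,0],[0,0,0],[0,0,0],[0,0,0],[0,0,0],[0,0,0]],"rot":[[0.5,0.228,-0.83],[0.5,0.228,-0.83],[0.5,0.228,-0.83],[0.5,0.228,-0.83],[0.5,0.228,-0.83],[0.5,0.228,-0.83],[0.5,0.228,-0.83],[0.5,0.228,-0.83]],"jaw":[87,87,87,87,87,87,87,87]}'
python3 -m inch '{"translation":[[0,0,0],[0,0,0],[0,0,0],[0,0,0],[0,0,0],[0,0,0],[0,0,0],[0,0,0]],"rot":[[0.5,0.228,-0.83],[0.5,0.228,-0.83],[0.5,0.228,-0.83],[0.5,0.228,-0.83],[0.5,0.228,-0.83],[0.5,0.228,-0.83],[0.5,0.228,-0.83],[0.5,0.228,-0.83]],"jaw":[87,87,87,87,87,87,87,87]}'
python3 - <<'E'
from st import *
yc=yaw
T=B.T@np.c_[[.829,0,.559],[0,-1,0],[.559,0,-.829]]
print("rot units",(R.from_matrix(T)*R.from_matrix(M).inv()).as_rotvec()/np.radians(60))
print("to pre", (unbox((-.010,-.001,.120))[0]-s['ee_pos'])*10)
E
```

```text
time: 10.1
ee_pos: [0.5566, 0.0205, 0.1654]
eef_rot: [0.703, 0.652, 0.273, 0.084]
ft_force: [0.5, 0.0, -0.0]
width: 0.0869
time: 10.9
ee_pos: [0.5564, 0.0204, 0.1651]
eef_rot: [0.932, 0.217, 0.285, -0.064]
ft_force: [-0.2, -0.2, -0.7]
width: 0.0871
[[ 0.0054 -0.0072  0.1651]] [0.5564 0.0204 0.1651] [-0.2 -0.2 -0.7]
[[ 0.829  0.028  0.558]
 [ 0.025 -1.     0.012]
 [ 0.558  0.005 -0.83 ]] [ 0.02 -0.07  0.02  2.19 -0.53  0.55 -0.68]
rot units [ 0.00440748  0.00090387 -0.02630226]
to pre [-0.1659294  -0.00780822 -0.45137227]
```

```bash
python3 -m inch '{"translation":[[-0.1,0,-0.25],[-0.17,-0.01,-0.45],[-0.17,-0.01,-0.45]],"rot":[[0.004,0.001,-0.026],[0.004,0.001,-0.026],[0.004,0.001,-0.026]],"jaw":[87,87,87]}'
python3 -m inch '{"translation":[[0.08,0.037,-0.13],[0.16,0.075,-0.26],[0.25,0.112,-0.4],[0.25,0.112,-0.4]],"rot":[[0,0,0],[0,0,0],[0,0,0],[0,0,0]],"jaw":[87,87,87,87]}'
python3 st.py
python3 - <<'E'
from h import *
i=eyes.camera("side")[140:260,270:410];t=eyes.camera("wrist")[60:360,80:560]
a=cv2.resize(i,(466,400),interpolation=cv2.INTER_CUBIC);b=cv2.resize(t,(334,209))
cv2.imwrite("pics/s6.png",np.hstack([a,cv2.copyMakeBorder(b,0,191,0,0,0)]))
E
```

```text
time: 11.2
ee_pos: [0.537, 0.0195, 0.1171]
eef_rot: [0.934, 0.207, 0.283, -0.062]
ft_force: [0.4, -0.4, 0.0]
width: 0.0872
time: 11.6
ee_pos: [0.5626, 0.0314, 0.0766]
eef_rot: [0.934, 0.21, 0.283, -0.061]
ft_force: [0.1, 0.4, 0.6]
width: 0.0872
[[0.0156 0.0002 0.0766]] [0.5626 0.0314 0.0766] [0.1 0.4 0.6]
[[ 0.832  0.012  0.554]
 [ 0.013 -1.     0.003]
 [ 0.554  0.005 -0.832]] [-0.01  0.1   0.01  2.25 -0.78  0.34 -0.44]
```

View pics/s6.png

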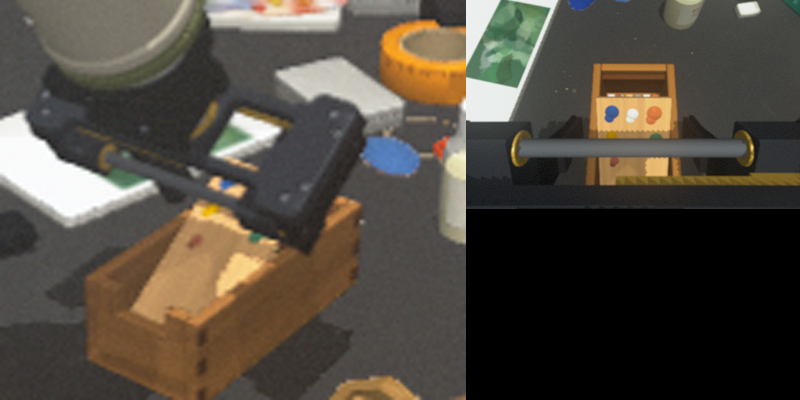

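The fingers straddle the raised end in both views, clear of the rim; I raise 2.5 mm along the board normal so the tips end about at its underside, then close.

```bash
python3 -m inch '{"translation":[[-0.013,-0.006,0.022],[-0.013,-0.006,0.022],[-0.013,-0.006,0.022],[-0.013,-0.006,0.022],[-0.013,-0.006,0.022],[-0.013,-0.006,0.022],[-0.013,-0.006,0.022]],"rot":[[0,0,0],[0,0,0],[0,0,0],[0,0,0],[0,0,0],[0,0,0],[0,0,0]],"jaw":[87,87,40,40,40,40,40]}' 40
python3 st.py
```

```text
time: 12.4
ee_pos: [0.5611, 0.0301, 0.0801]
eef_rot: [0.934, 0.209, 0.284, -0.061]
ft_force: [0.2, -0.5, -0.4]
width: 0.0604
[[ 0.0137 -0.0003  0.0801]] [0.5611 0.0301 0.0801] [ 0.2 -0.5 -0.4]
[[ 0.832  0.01   0.555]
 [ 0.011 -1.     0.002]
 [ 0.555  0.004 -0.832]] [-0.01  0.09  0.02  2.26 -0.77  0.35 -0.45]
```

```bash
python3 -m inch '{"translation":[[0.02,0.01,0.08],[0.04,0.02,0.2],[0.05,0.025,0.4],[0.05,0.025,0.65],[0.05,0.025,0.95],[0.05,0.025,0.95]],"rot":[[0,0,0],[0,0,0],[0,0,0],[0,0,0],[0,0,0],[0,0,0]],"jaw":[40,40,40,40,40,40]}'
python3 st.py
python3 - <<'E'
from h import *
i=eyes.camera("side")[80:280,230:430];t=eyes.camera("wrist")[60:360,80:560]
a=cv2.resize(i,(400,400),interpolation=cv2.INTER_CUBIC);b=cv2.resize(t,(400,250))
cv2.imwrite("pics/s7.png",np.hstack([a,cv2.copyMakeBorder(b,0,150,0,0,0)]))
E
```

```text
time: 13.0
ee_pos: [0.5682, 0.0325, 0.1796]
eef_rot: [0.933, 0.209, 0.287, -0.06]
ft_force: [0.9, 0.4, 0.2]
width: 0.0603
[[ 0.0211 -0.0011  0.1796]] [0.5682 0.0325 0.1796] [0.9 0.4 0.2]
[[ 0.828  0.01   0.56 ]
 [ 0.012 -1.    -0.   ]
 [ 0.56   0.007 -0.828]] [-0.04 -0.07  0.04  2.16 -0.46  0.55 -0.79]
```

View pics/s7.png

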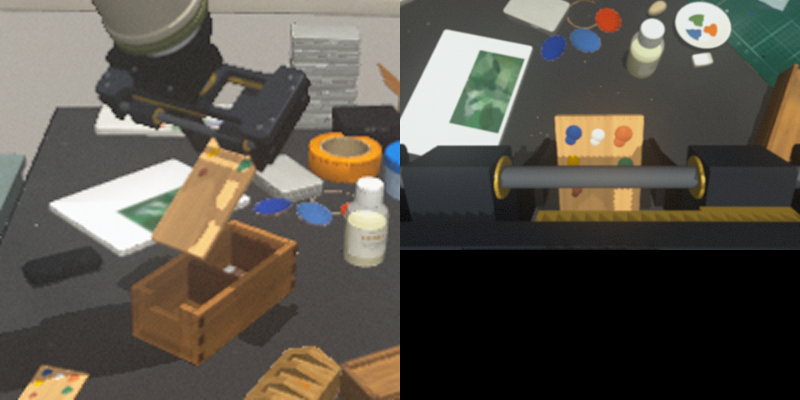

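The board is held, clear of the box, still sloping. I now level it (34° about the jaw axis), then carry it across.

```bash
python3 -m inch '{"translation":[[0,0,0],[0,0,0],[0,0,0],[0,0,0],[0,0,0],[0,0,0]],"rot":[[-0.059,0.129,0],[-0.118,0.258,0],[-0.177,0.386,0],[-0.238,0.52,0],[-0.238,0.52,0],[-0.238,0.52,0]],"jaw":[40,40,40,40,40,40]}'
python3 -m inch '{"translation":[[0.1,0.4,0],[0.22,0.81,0],[0.22,0.81,0]],"rot":[[0,0,-0.03],[0,0,-0.065],[0,0,-0.065]],"jaw":[40,40,40]}'
python3 -m inch '{"translation":[[0.1,0.4,0],[0.22,0.81,0],[0.22,0.81,0]],"rot":[[0,0,-0.03],[0,0,-0.065],[0,0,-0.065]],"jaw":[40,40,40]}'
python3 st.py
python3 - <<'E'
from h import *
ps=proj("side",[(.59,.27,.17)])[0].astype(int);print(ps)
i=eyes.camera("side");t=eyes.camera("wrist");cv2.imwrite("pics/w8.png",t);cv2.imwrite("pics/side8.png",i)
T=np.c_[[np.cos(.2268),np.sin(.2268),0],[np.sin(.2268),-np.cos(.2268),0],[0,0,-1]]
M=R.from_quat(r.read_state()['eef_rot']);print((R.from_matrix(T)*M.inv()).as_rotvec()/np.radians(60))
E
```

```text
time: 13.7
ee_pos: [0.5659, 0.0332, 0.1732]
eef_rot: [0.976, 0.219, -0.005, -0.001]
ft_force: [-0.7, 0.6, -0.4]
width: 0.0604
time: 14.0
ee_pos: [0.5871, 0.1205, 0.1728]
eef_rot: [0.982, 0.188, -0.004, -0.003]
ft_force: [-0.1, 1.0, 0.3]
width: 0.0605
time: 14.3
ee_pos: [0.6078, 0.208, 0.1724]
eef_rot: [0.987, 0.158, -0.003, -0.006]
ft_force: [-1.4, 0.9, -1.5]
width: 0.0604
[[0.1302 0.1421 0.1724]] [0.6078 0.208  0.1724] [-1.4  0.9 -1.5]
[[ 0.994 -0.112 -0.003]
 [-0.112 -0.994  0.012]
 [-0.004 -0.012 -1.   ]] [-0.32  0.41 -0.09  1.48  0.03  1.25 -1.67]
[302 117]
[-0.00612555 -0.00732128 -0.08172698]
```

```bash
python3 -m inch '{"translation":[[0.13,0.35,-0.2],[0.25,0.67,-0.5],[0.25,0.67,-0.8],[0.25,0.67,-0.8],[0.25,0.67,-0.8]],"rot":[[-0.006,-0.007,-0.04],[-0.006,-0.007,-0.082],[-0.006,-0.007,-0.082],[-0.006,-0.007,-0.082],[-0.006,-0.007,-0.082]],"jaw":[40,40,40,40,40]}'
python3 st.py
python3 - <<'E'
from h import *
u,v=proj("side",[(.59,.27,.09)])[0].astype(int)
i=eyes.camera("side")[v-75:v+75,u-75:u+75];t=eyes.camera("wrist")[40:360,160:480];
a=cv2.resize(i,(400,400),interpolation=cv2.INTER_CUBIC);b=cv2.resize(t,(400,400))
print(u,v,proj("side",[(.6133,.3007,.087),(.6272,.2403,.087),(.56,.287,.087),(.52,.22,.087)]).round(1))
cv2.imwrite("pics/s8.png",np.hstack([a,b]))
E
```

```text
time: 14.9
ee_pos: [0.6337, 0.2663, 0.0932]
eef_rot: [0.994, 0.112, -0.0, 0.0]
ft_force: [1.1, 0.1, 0.9]
width: 0.0609
[[0.1779 0.1843 0.0932]] [0.6337 0.2663 0.0932] [1.1 0.1 0.9]
[[ 0.979 -0.203 -0.   ]
 [-0.203 -0.979 -0.001]
 [-0.     0.001 -1.   ]] [-0.41  0.57 -0.08  1.43  0.05  1.15 -1.84]
302 148 [[306.2 143.7]
 [322.6 151.6]
 [288.6 149.8]
 [284.4 163.9]]
```

View pics/s8.png

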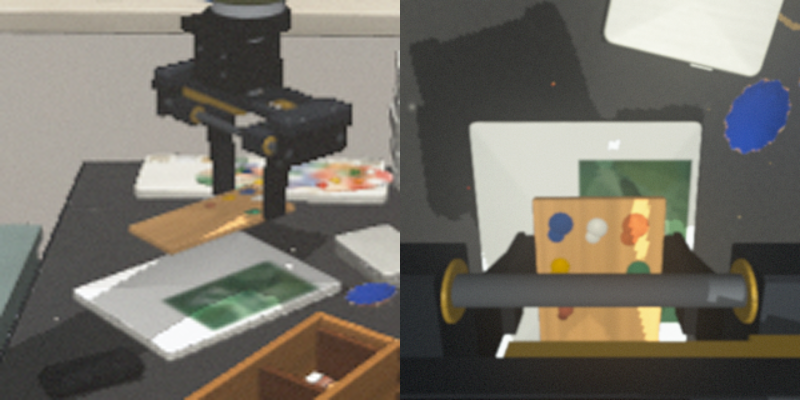

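The board hangs over the pad and looks nearly level; the fingertips are about flush with its underside. Corners in side pixels: near end (275.7,159.2), (296.4,167.5), far right (337.6,151.7). From the wrist, its far edge runs (533,198)-(665,198) in the crop. I fit the pitch.

Run:
```python
from h import *
from scipy.optimize import least_squares
s=r.read_state();M=R.from_quat(s['eef_rot']).as_matrix();p0=s['ee_pos']
seen=np.array([(275.7,159.2),(296.4,167.5),(337.6,151.7)])
wseen=np.array([(160+133*.8,40+198*.8),(160+265*.8,40+198*.8)])
cw=eyes.calibration("wrist");H=cw['hand_eye'];K=np.array([[cw['fx'],0,cw['cx']],[0,cw['fy'],cw['cy']],[0,0,1]])
def corners(q):
    d,pit,h=q  # centre d behind TCP along tool x; pitch>0 far end up
    a=lambda x,y:(np.array([x*np.cos(pit),y,-x*np.sin(pit)]))  # about grasp, tool frame (z down)
    return np.array([a(-.07-d,-.031),a(-.07-d,.031),a(.07-d,.031),a(.07-d,-.031)])+[0,0,h]
def res(q):
    C=corners(q);W=p0+C@M.T
    c=(C-H[:3,3])@H[:3,:3];wp=c[2:,:2]/c[2:,2:]*[cw['fx'],cw['fy']]+[cw['cx'],cw['cy']]
    wp=wp[np.argsort(wp[:,0])]
    return np.r_[(proj("side",W)[:3]-seen).ravel(),(wp-wseen).ravel()*.7]
f=least_squares(res,[.046,0,.005]);print(f.x,np.degrees(f.x[1]),f.fun.round(1))
f2=least_squares(lambda q:res([q[0],q[1],.006]),[.046,0]);print(f2.x,np.degrees(f2.x[1]),f2.fun.round(1))
ctr=p0+M@np.array([-f.x[0],0,0]);print(ctr)
```

```text
[0.04281322 0.03516821 0.01318551] 2.0149900569620227 [-0.8 -0.1 -5.6  0.5 -0.5 -2.1 -0.6 -1.  -1.  -1. ]
[0.04091857 0.08635351] 4.947691731487445 [-0.  -1.  -4.8 -0.4  0.1 -5.6 -2.6 -0.1  1.  -0.2]
[0.59305193 0.2576969  0.09493281]
```

```bash
python3 -m inch '{"translation":[[-0.04,0.08,-0.2],[-0.04,0.08,-0.4],[-0.04,0.08,-0.55],[-0.04,0.08,-0.64],[-0.04,0.08,-0.64],[-0.04,0.08,-0.64]],"rot":[[-0.01,0.042,0],[-0.01,0.042,0],[-0.01,0.042,0],[-0.01,0.042,0],[-0.01,0.042,0],[-0.01,0.042,0]],"jaw":[40,40,40,40,40,40]}'
python3 -m inch '{"translation":[[0,0,-0.02],[0,0,-0.04],[0,0,-0.04]],"rot":[[0,0,0],[0,0,0],[0,0,0]],"jaw":[40,40,40]}'
python3 -m inch '{"translation":[[0,0,-0.01],[0,0,-0.02],[0,0,-0.02]],"rot":[[0,0,0],[0,0,0],[0,0,0]],"jaw":[40,40,40]}'
```

```text
time: 15.6
ee_pos: [0.6313, 0.2751, 0.0321]
eef_rot: [0.994, 0.112, -0.02, 0.002]
ft_force: [0.0, -0.4, 0.0]
width: 0.0608
time: 15.9
ee_pos: [0.6314, 0.2751, 0.0282]
eef_rot: [0.994, 0.112, -0.02, 0.002]
ft_force: [0.3, 0.5, -0.8]
width: 0.0606
time: 16.2
ee_pos: [0.6313, 0.2751, 0.026]
eef_rot: [0.994, 0.112, -0.02, 0.002]
ft_force: [0.2, -0.9, -0.3]
width: 0.0607
```

```bash
python3 -m inch '{"translation":[[0,0,-0.01],[0,0,-0.02],[0,0,-0.02]],"rot":[[0,0,0],[0,0,0],[0,0,0]],"jaw":[40,40,40]}'
python3 -m inch '{"translation":[[0,0,-0.01],[0,0,-0.02],[0,0,-0.02]],"rot":[[0,0,0],[0,0,0],[0,0,0]],"jaw":[40,40,40]}'
```

```text
time: 16.5
ee_pos: [0.6312, 0.2751, 0.024]
eef_rot: [0.994, 0.112, -0.02, 0.002]
ft_force: [0.4, -0.7, 1.5]
width: 0.0606
time: 16.8
ee_pos: [0.6314, 0.2752, 0.0234]
eef_rot: [0.994, 0.112, -0.02, 0.002]
ft_force: [-3.9, -1.6, 11.8]
width: 0.0608
```

```bash
python3 -m inch '{"translation":[[0,0,0.006],[0,0,0.006],[0,0,0.006],[0,0,0.006],[0,0,0.006]],"rot":[[0,0,0],[0,0,0],[0,0,0],[0,0,0],[0,0,0]],"jaw":[40,87,87,87,87]}'
python3 -m inch '{"translation":[[0,0,0.1],[0,0,0.3],[0,0,0.7],[0,0,1],[0,0,1]],"rot":[[0,0,0],[0,0,0],[0,0,0],[0,0,0],[0,0,0]],"jaw":[87,87,87,87,87]}'
python3 -m inch '{"translation":[[0.1,-0.4,0.2],[0.1,-0.9,0.4],[0.1,-0.9,0.4]],"rot":[[0,0,0],[0,0,0],[0,0,0]],"jaw":[87,87,87]}'
python3 -m inch '{"translation":[[0,-0.4,0],[0,-0.9,0],[0,-0.9,0]],"rot":[[0,0,0],[0,0,0],[0,0,0]],"jaw":[87,87,87]}'
python3 -m inch '{"translation":[[0,-0.4,0],[0,-0.9,0],[0,-0.9,0]],"rot":[[0,0,0],[0,0,0],[0,0,0]],"jaw":[87,87,87]}'
python3 - <<'E'
from h import *
t=eyes.camera("top");cv2.imwrite("pics/top9.png",t)
hsv=cv2.cvtColor(t,cv2.COLOR_BGR2HSV)
m=cv2.inRange(hsv,(10,50,90),(35,255,255));m[:, :215]=0;m[:,305:]=0;m[:135]=0;m[240:]=0
m=cv2.morphologyEx(m,cv2.MORPH_CLOSE,np.ones((7,7)))
c=max(cv2.findContours(m,0,2)[0],key=cv2.contourArea)
b=cv2.boxPoints(cv2.minAreaRect(c));P=onplane("top",b,.015)
L=[np.linalg.norm(P[0]-P[1]),np.linalg.norm(P[1]-P[2])]
d=P[1]-P[0] if L[0]>L[1] else P[2]-P[1]
print("board",b.round(1).tolist(),P.mean(0),L,np.degrees(np.arctan2(d[1],d[0]))%180)
w=cv2.inRange(hsv,(0,0,215),(180,45,255));w[:, :215]=0;w[:,305:]=0;w[:135]=0;w[240:]=0
w=w|m
q=cv2.boxPoints(cv2.minAreaRect(cv2.convexHull(np.vstack([k for k in cv2.findContours(w,0,2)[0] if cv2.contourArea(k)>30]))))
Q=onplane("top",q,.009);print("pad",Q.mean(0),[np.linalg.norm(Q[0]-Q[1]),np.linalg.norm(Q[1]-Q[2])])
print(r.read_state()['ee_pos'],r.read_state()['time'])
cv2.imwrite("pics/fin.png",np.hstack([cv2.resize(t[130:245,210:310],(348,400)),cv2.resize(eyes.camera("side")[130:280,230:400],(452,400))]))
E
```

```text
time: 17.3
ee_pos: [0.6313, 0.2752, 0.0238]
eef_rot: [0.994, 0.112, -0.02, 0.002]
ft_force: [1.3, -0.8, -0.6]
width: 0.0835
time: 17.8
ee_pos: [0.6339, 0.2764, 0.1301]
eef_rot: [0.994, 0.112, -0.016, 0.001]
ft_force: [0.9, -0.2, 0.5]
width: 0.0871
time: 18.1
ee_pos: [0.6468, 0.1783, 0.1737]
eef_rot: [0.994, 0.107, -0.014, 0.003]
ft_force: [1.0, -0.3, -0.8]
width: 0.0871
time: 18.4
ee_pos: [0.6475, 0.0783, 0.1742]
eef_rot: [0.995, 0.102, -0.013, 0.005]
ft_force: [0.9, -1.5, 0.3]
width: 0.087
time: 18.7
ee_pos: [0.6471, -0.0216, 0.1744]
eef_rot: [0.995, 0.096, -0.014, 0.008]
ft_force: [0.1, -1.2, 0.7]
width: 0.087
board [[239.89999389648438, 159.1999969482422], [266.0, 153.60000610351562], [278.5, 211.6999969482422], [252.39999389648438, 217.39999389648438]] [0.58940538 0.26549441 0.015     ] [np.float64(0.06290141000423399), np.float64(0.1413900661353282)] 12.641851911921123
pad [0.58927083 0.26630736 0.009     ] [np.float64(0.15338127247575337), np.float64(0.19990138303902427)]
[ 0.6472575  -0.01686872  0.17433233] 18.75
```

```bash
python3 -c "
from h import *
print(r.close_job())"
```

```text
the job is handed in; nothing more can be done
None
```

The mixing board now lies on the sketch pad, lengthwise and painted side up, and I handed the job in after about 19 s of the 45 s.

- **Tipping:** I pressed the notch end down with closed fingers until the board stayed leaning by itself. The press reached about 52 N on the wrist at the bottom, more than intended.
- **Grasp:** My first grasp ran joint 7 to 2.59 of its 2.6 limit, so I backed off and made a half turn of the gripper. I then gripped the raised end, lifted the board clear and levelled it. It had drooped 2 to 5 degrees in the grip; I took out 2.5 degrees before lowering.
- **Placing:** It touched down at about 12 N on the wrist.

**Last checks, from the top camera:**
- **Board:** centred about 1 mm from the pad's middle and turned 12.6° against 13.0° for the pad. Its outline came out at 141 x 63 mm, which fits a board lying flat.
- **Pad:** within about 2 mm of where it was at the start.
- **Arm:** clear of everything, with its force reading near zero.

**Not checked:**
- **Final view:** I could not look at the last picture because the limit of 12 was used up, so the result rests on the measurements above.
- **Box and other things:** I did not remeasure the box at the end. After the pressing it looked shifted by no more than 3 or 4 mm. I did not measure the bottle, tin and glasses case, but the arm's path stayed well clear of them.

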